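# Find the setting block that fits the fixture's gap

## Task

One of the three upright aluminium setting blocks fits snugly in the gap between the two steel jaws of the fixture; of the others one is too thick to go in and one is much too loose. Lower the snug one into the gap, held in the gripper until it is all the way down on the fixture's base rather than dropped, roughly centred along the jaws, and let go of it. The other two must end up standing upright on the bench, well clear of the fixture.

Things in the scene. Friction and masses are not known exactly. Their poses are not given: they have to be found in the camera images.
- fixture: steel fixture fixed to the bench: dark base plate 90 mm (its x) by 140 mm (its y), 10 mm thick, carrying two bright upright jaws with a gap between them. Origin: centre of the base's underside, on the bench. Jaws are 40 mm long along x and 31 mm thick; their tops are 48 mm above the bench
- gap (a point): centre of the gap's floor (the base's top), 10 mm straight above the fixture's origin, same axes. The gap is 29 mm wide along y and open above and at both ends along x; 26 mm above its floor the jaws flare as lead-in slopes to a mouth 49 mm wide at their tops. A block goes in with its x along the gap's x, either way round; in place its top is 90 mm above the bench
- block_thin: plain aluminium block standing upright on the bench, 45 mm (its x) by 18 mm thick (its y) by 80 mm tall (z), about 0.17 kg; origin at the centre of its underside
- block_middle: plain aluminium block standing upright on the bench, 45 mm (its x) by 26 mm thick (its y) by 80 mm tall (z), about 0.25 kg; origin at the centre of its underside
- block_thick: plain aluminium block standing upright on the bench, 45 mm (its x) by 36 mm thick (its y) by 80 mm tall (z), about 0.35 kg; origin at the centre of its underside
There are look-alikes about, which are no part of the job. What is shaped like the fixture but red is not meant.

How it is judged:
By the outcome, as a careful person would: the job done as asked, in the order asked, and still so for the second after the job is handed in, with the robot touching nothing.
It also fails if it takes over 38 s, if anything falls off the work surface, if the arm or the gripper's body presses on something with over 40 N, if the wrist force passes 120 N, or if a joint passes its speed limit or range.

## Robot

A 7-joint arm with a two-finger parallel gripper is mounted at the origin on the work surface. World frame = base frame: x ahead of the robot, y to its left, z up, the work surface at z = 0. Lengths are in m, angles in rad, forces in N, time in s.
With the tool pointing down it reaches from about 0.425 to 0.825 m from the base axis. Payload 3.6 kg.
Tool frame: the origin (TCP) lies between the finger pads; the fingertips stand 14 mm ahead of it and the grasp point (between the pads) lies 5 mm behind it; z points along the fingers, y is the line along which they close (so a half turn about z gives the same grasp; the last joint's range is limited). The gripper opens to 85 mm and grips with 20 to 120 N. Pads are 22 mm wide; open, the fingers measure 114 mm over their backs; the gripper's body (76 mm by 85 mm) begins 54 mm behind the grasp point. The pads swing forward as they close: fully open they stand 13 mm farther back than shut.
Start: joints at [1.278, 0.615, -0.013, 1.423, 0.008, 1.103, -0.04], TCP at [0.171, -0.627, 0.245] pointing down, gripper open.
Joint ranges: [-3.12, 3.12], [-0.3, 2.06], [-1.34, 1.32], [0.26, 2.42], [-1.36, 4.5], [0.01, 1.98], [-2.84, 2.84]. Speed limits (rad/s): [2.79, 2.79, 3.14, 3.14, 3.14, 3.14, 3.14].

## Interface

Orientations are given as a rotation vector (axis times angle).
In Python, from bench import bot gives the robot as it stands.
- The arm moves only by the tool send_rows, never from a script. Its argument "series" is a list of rows, each an object of numbers: "fingers": the opening, from 0 (shut) to 1 (fully open); "tx", "ty", "tz": the shift along the tool's x, y, z in units of 25 mm (1.0 is 25 mm); "turn": the turn about the tool's z in units of 5 degrees (1.0 is 5 degrees). In form: [{"fingers": .., "tx": .., "ty": .., "tz": .., "turn": ..}, ...]. A call has 1 to 12 rows; each row shifts and turns the commanded pose from where the row before left it, along the tool's axes as they then stand; what a row does not reach is not made up. A row lasts 1/8 s, in which the tool goes at most 62.5 mm and 10.7 degrees, less where a joint would pass 70% of its speed; a pose out of reach is approached as far as the arm can. A call is refused whole if a number of a shift passes 1 or a number of a turn 1, either way. A call with a gripper value outside its range is refused whole. The fingers move at their own pace and stop on an object; the grip force is fixed at half the most. Time passes only in rows, so rows that do not move let the fingers close. It gives the time, the measured TCP pose, the force, the opening and the grip force at its end, in the units of the state.
- bot.get_obs(): the state, without advancing time (a new reading comes with each control period).
- bot.camera(name): name is "scene" or "side" or "wrist"; returns the picture (420x560x3 uint8, red, green, blue); there is no depth.
- bot.get_calibration(name): a dict with "vfov" (degrees; the focal length in pixels is half the picture's height over the tangent of half this angle, whatever the lens; pixels are square), "cx", "cy" (the principal point, pixels), "T" (4x4, takes a point from camera to world coordinates). Camera axes: x right, y up, looking along -z (the intrinsics and any distortion apply to the point x, -y, -z); pixel columns grow to the right and rows downward; lengths in m; the calibration is good to about 2 mm. A picture is of the moment at which its call begins: read the wrist's pose just before it. get_calibration takes no time and is no camera call; for the wrist camera it gives the pose at the moment of the call.
- bot.close_job(): hands the job in; it is judged then, once.
The state is a dict: "time": time; "joint_pos": joint angles; "dq": joint speeds; "tau": joint torques, N m; "tool_pos": TCP position; "ee_rot": TCP orientation; "wrist_force": force on the tool from outside, world axes, zero at the start; "ft_torque": the same for the moment, N m; "grip_width": finger opening in m; "grasp_force": force on a finger pad.
Only numpy, scipy, OpenCV 4.12 (cv2) and the standard library are available. Lean on these libraries where they do the work, as an engineer would, in place of code of your own. Each camera call takes 0.05 s, during which the arm holds its last target. There are 200 camera calls.

## Working session

There is one attempt and no reset: what is moved stays moved. The work goes in short steps, Python scripts to look and compute and a tool call to move; the robot and the scene stay as the last step left them, time stands still between calls to the robot, and variables do not carry over. Pictures are saved under pics/ and viewed, at most 10 in all, crops included, and the job is handed in when it is done.

Besides the shell and the picture viewer there is one more tool, called as name([rows], argument=value, ...), one row to a line, values as JSON. send_rows: Moves the arm, as the interface text tells. Its arguments: {"type":"object","properties":{"series":{"type":"array","items":{"type":"object","properties":{"fingers":{"type":"number"},"tx":{"type":"number"},"ty":{"type":"number"},"tz":{"type":"number"},"turn":{"type":"number"}}}}},"required":["series"]}

```bash
mkdir -p pics; ls; python3 - <<'E'
from bench import bot
import cv2,numpy as np
o=bot.get_obs();print({k:np.round(v,3) for k,v in o.items()})
for n in("scene","side"):
    c=bot.get_calibration(n);print(n,{k:(np.round(v,4).tolist() if k=="T" else v) for k,v in c.items()})
    cv2.imwrite(f"pics/{n}0.png",bot.camera(n)[:,:,::-1])
E
```

```text
pics
{'time': np.float64(0.0), 'joint_pos': array([ 1.278,  0.616, -0.013,  1.425,  0.008,  1.103, -0.04 ]), 'dq': array([ 0.   , -0.002,  0.001,  0.001,  0.   , -0.001, -0.001]), 'tau': array([ 0.0000e+00, -4.6921e+01,  2.5900e-01, -1.7103e+01,  1.0000e-02,
        1.0000e-02, -0.0000e+00]), 'tool_pos': array([ 0.171, -0.626,  0.244]), 'ee_rot': array([-3.111e+00, -4.160e-01,  1.000e-03]), 'wrist_force': array([ 0.1  , -0.228,  0.033]), 'ft_torque': array([-0.075, -0.026, -0.028]), 'grasp_force': np.float64(0.0), 'grip_width': np.float64(0.085)}
scene {'vfov': 48.19680391486871, 'cx': 279.957502429033, 'cy': 213.94860306118224, 'T': [[0.6095, -0.5745, 0.5463, 1.0315], [0.7926, 0.4586, -0.4019, -0.4006], [-0.0197, 0.6779, 0.7349, 0.7507], [0.0, 0.0, 0.0, 1.0]]}
side {'vfov': 42.782148565076334, 'cx': 284.8766703456649, 'cy': 212.52263018707382, 'T': [[-0.8679, 0.2348, -0.4377, -0.1096], [-0.4961, -0.4548, 0.7396, 1.0023], [-0.0254, 0.8591, 0.5112, 0.7599], [0.0, 0.0, 0.0, 1.0]]}
```

View pics/scene0.png

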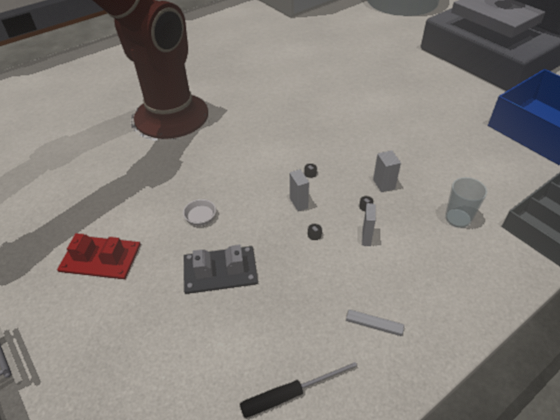

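View pics/side0.png

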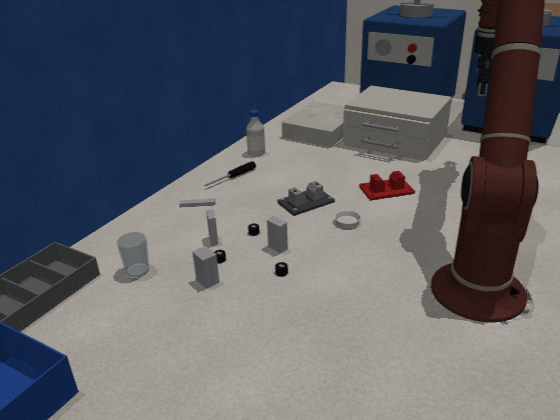

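Scene view: dark fixture at about (220,268), the red look-alike at (98,256), and blocks at (300,190), (387,172) and (369,225, thin). Side view: fixture at (306,198), blocks at (277,235), (206,268) and (211,228, thin).

```bash
python3 - <<'E'
import cv2,numpy as np
s=cv2.imread("pics/scene0.png");d=cv2.imread("pics/side0.png")
def c(im,x,y,w,h,k,W,H):
    o=np.zeros((H,W,3),np.uint8);r=cv2.resize(im[y:y+h,x:x+w],None,fx=k,fy=k,interpolation=cv2.INTER_CUBIC);o[:r.shape[0],:r.shape[1]]=r;return o
a=np.hstack([c(s,285,145,130,100,3,400,300),c(d,190,205,130,95,3,400,300)])
b=np.hstack([c(s,175,235,95,65,4,400,300),c(d,270,175,70,40,5,400,300)])
cv2.imwrite("pics/m1.png",np.vstack([a,b]))
E
```

```text
(no output)
```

View pics/m1.png

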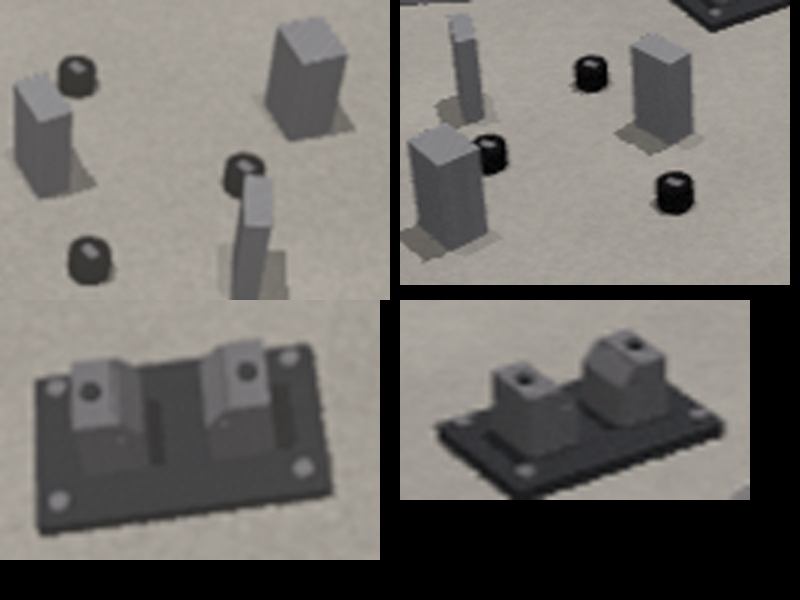

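The montage shows the block tops and base corners clearly. The block at scene (300,190) looks mid-thickness. I'll cast the corners onto their planes to check.

```bash
cat >h.py <<'E'
import numpy as np, cv2
from bench import bot
def cast(cal,px,z):
    f=210/np.tan(np.radians(cal["vfov"])/2);px=np.atleast_2d(px).astype(float)
    d=np.c_[(px[:,0]-cal["cx"])/f,-(px[:,1]-cal["cy"])/f,-np.ones(len(px))]@cal["T"][:3,:3].T
    o=cal["T"][:3,3];return o+d*((z-o[2])/d[:,2])[:,None]
def proj(cal,P):
    f=210/np.tan(np.radians(cal["vfov"])/2);p=(np.atleast_2d(P)-cal["T"][:3,3])@cal["T"][:3,:3]
    return np.c_[cal["cx"]+f*p[:,0]/-p[:,2],cal["cy"]-f*p[:,1]/-p[:,2]]
E
python3 - <<'E'
from h import *
np.set_printoptions(precision=4,suppress=True)
C={n:bot.get_calibration(n) for n in("scene","side")}
print(C["scene"].keys())
D=[("mid","scene",[(14,87),(41,76),(72,110),(45,121)],3,(285,145),.08),
("mid","side",[(232,48),(255,36),(292,50),(270,65)],3,(190,205),.08),
("thick","scene",[(276,28),(322,18),(345,52),(297,64)],3,(285,145),.08),
("thick","side",[(8,140),(43,126),(80,142),(48,163)],3,(190,205),.08),
("thin","scene",[(245,176),(269,178),(271,222),(243,226)],3,(285,145),.08),
("thin","side",[(49,18),(68,14),(76,36),(57,41)],3,(190,205),.08),
("fix","scene",[(35,80),(310,45),(330,190),(40,225)],4,(175,235),.01),
("jawsL","scene",[(76,62),(117,62),(110,128),(70,126)],4,(175,235),.048),
("jawsR","scene",[(227,44),(262,41),(268,105),(228,110)],4,(175,235),.048),
("jawL","side",[(92,73),(118,63),(158,82),(132,98)],5,(270,175),.048),
("jawR","side",[(206,38),(228,30),(264,50),(240,66)],5,(270,175),.048)]
for n,c,p,k,o,z in D:
    w=cast(C[c],np.array(p)/k+np.array(o)-.3,z)[:,:2]
    e=np.diff(np.r_[w,w[:1]],axis=0)
    print(n,c,w.mean(0),"len",np.hypot(*e.T)*1e3,"ang",np.degrees(np.arctan2(e[:,1],e[:,0])))
E
```

```text
dict_keys(['vfov', 'cx', 'cy', 'T'])
mid scene [0.4753 0.0606] len [22.2419 40.9283 21.7059 40.6427] ang [ 82.3687  -7.5419 -98.3969 173.2172]
mid side [0.4689 0.0631] len [25.6211 37.9308 28.0575 41.0381] ang [-105.8038  172.4177   81.1006  -11.344 ]
thick scene [0.5485 0.2498] len [36.6978 39.4378 38.0584 40.7638] ang [  69.0733  -22.457  -109.0147  155.7084]
thick side [0.5457 0.2502] len [29.5247 37.4698 32.9226 45.3079] ang [-113.9247  173.7302   81.3506  -12.3005]
thin scene [0.6372 0.1077] len [15.6167 39.119  18.4852 44.6602] ang [  44.636   -43.4546 -117.8686  133.7251]
thin side [0.6343 0.1088] len [16.3809 37.7409 16.4483 39.1452] ang [-128.9115  136.3785   56.0003  -43.4624]
fix scene [ 0.5205 -0.1745] len [138.1802  89.1058 136.545   86.9662] ang [  60.8522  -29.1555 -120.0521  151.933 ]
jawsL scene [ 0.5026 -0.2059] len [19.6648 38.8606 18.8167 37.7866] ang [  51.5499  -36.0496 -131.8724  145.3577]
jawsR scene [ 0.5378 -0.1429] len [16.8268 38.7418 18.7169 39.5948] ang [  57.8366  -30.1216 -119.4852  147.1285]
jawL side [ 0.5354 -0.1446] len [18.4895 32.1237 23.1105 37.1655] ang [-112.9895  162.7975   80.0064  -24.2075]
jawR side [ 0.4989 -0.2075] len [16.0211 31.9527 23.5779 39.006 ] ang [-114.7316  156.5905   81.5677  -33.3897]
```

Only block_middle matches (about 26 mm) at (0.472, 0.062), and the fixture is at (0.520, -0.174) with its x axis at about -29°. I'll move towards the block, keeping the path above minimum reach.

send_rows([
  {"fingers": 1, "tx": 0.98, "ty": -0.69},
  {"fingers": 1, "tx": 0.98, "ty": -0.69},
  {"fingers": 1, "tx": 0.98, "ty": -0.69},
  {"fingers": 1, "tx": 0.98, "ty": -0.69},
  {"fingers": 1, "tx": 0.98, "ty": -0.69},
  {"fingers": 1, "tx": 0.98, "ty": -0.69},
  {"fingers": 1, "tx": 0.98, "ty": -0.69},
  {"fingers": 1, "tx": 0.98, "ty": -0.69},
  {"fingers": 1, "tx": 0.98, "ty": -0.69},
  {"fingers": 1, "tx": 0.98, "ty": -0.69},
  {"fingers": 1, "tx": 0.98, "ty": -0.69},
  {"fingers": 1, "tx": 0.98, "ty": -0.69},
])

```text
invalid input at $.series[0]: expected keys fingers, tx, ty, tz, turn
```

send_rows([
  {"fingers": 1, "tx": 0.47, "ty": -1},
  {"fingers": 1, "tx": 0.47, "ty": -1},
  {"fingers": 1, "tx": 0.47, "ty": -1},
  {"fingers": 1, "tx": 0.47, "ty": -1},
  {"fingers": 1, "tx": 0.47, "ty": -1},
  {"fingers": 1, "tx": 0.47, "ty": -1},
  {"fingers": 1, "tx": 0.47, "ty": -1},
  {"fingers": 1, "tx": 0.47, "ty": -1},
  {"fingers": 1, "tx": 0.47, "ty": -1},
  {"fingers": 1, "turn": 1},
  {"fingers": 1, "turn": 1},
  {"fingers": 1, "turn": 1},
])

```text
invalid input at $.series[0]: expected keys fingers, tx, ty, tz, turn
```

send_rows([
  {"fingers": 1, "tx": 0.98, "ty": -0.69, "tz": 0, "turn": 0},
  {"fingers": 1, "tx": 0.98, "ty": -0.69, "tz": 0, "turn": 0},
  {"fingers": 1, "tx": 0.98, "ty": -0.69, "tz": 0, "turn": 0},
  {"fingers": 1, "tx": 0.98, "ty": -0.69, "tz": 0, "turn": 0},
  {"fingers": 1, "tx": 0.98, "ty": -0.69, "tz": 0, "turn": 0},
  {"fingers": 1, "tx": 0.98, "ty": -0.69, "tz": 0, "turn": 0},
  {"fingers": 1, "tx": 0.98, "ty": -0.69, "tz": 0, "turn": 0},
  {"fingers": 1, "tx": 0.98, "ty": -0.69, "tz": 0, "turn": 0},
  {"fingers": 1, "tx": 0.98, "ty": -0.69, "tz": 0, "turn": 0},
  {"fingers": 1, "tx": 0.98, "ty": -0.69, "tz": 0, "turn": 0},
  {"fingers": 1, "tx": 0.98, "ty": -0.69, "tz": 0, "turn": 0},
  {"fingers": 1, "tx": 0.98, "ty": -0.69, "tz": 0, "turn": 0},
])

```text
time: 1.6
tool_pos: [0.4003, -0.3492, 0.2449]
ee_rot: [-3.113, -0.416, 0.001]
wrist_force: [0.5, -0.3, 0.0]
grip_width: 0.0854
grasp_force: 0.0
```

send_rows([
  {"fingers": 1, "tx": 0.47, "ty": -1, "tz": 0, "turn": 0},
  {"fingers": 1, "tx": 0.47, "ty": -1, "tz": 0, "turn": 0},
  {"fingers": 1, "tx": 0.47, "ty": -1, "tz": 0, "turn": 0},
  {"fingers": 1, "tx": 0.47, "ty": -1, "tz": 0, "turn": 0},
  {"fingers": 1, "tx": 0.47, "ty": -1, "tz": 0, "turn": 0},
  {"fingers": 1, "tx": 0.47, "ty": -1, "tz": 0, "turn": 0},
  {"fingers": 1, "tx": 0.47, "ty": -1, "tz": 0, "turn": 0},
  {"fingers": 1, "tx": 0.47, "ty": -1, "tz": 0, "turn": 0},
  {"fingers": 1, "tx": 0.47, "ty": -1, "tz": 0, "turn": 0},
  {"fingers": 1, "tx": 0.47, "ty": -1, "tz": 0, "turn": 0},
  {"fingers": 1, "tx": 0.47, "ty": -1, "tz": 0, "turn": 0},
  {"fingers": 1, "tx": 0.47, "ty": -1, "tz": 0, "turn": 0},
])

```text
time: 3.1
tool_pos: [0.457, -0.0228, 0.2451]
ee_rot: [-3.114, -0.416, 0.001]
wrist_force: [-0.3, -0.6, 0.3]
grip_width: 0.0853
grasp_force: 0.0
```

send_rows([
  {"fingers": 1, "tx": 0.47, "ty": -0.8, "tz": 0, "turn": 0},
  {"fingers": 1, "tx": 0.47, "ty": -0.8, "tz": 0, "turn": 0},
  {"fingers": 1, "tx": 0.47, "ty": -0.8, "tz": 0, "turn": 0},
  {"fingers": 1, "tx": 0, "ty": 0, "tz": 0, "turn": 1},
  {"fingers": 1, "tx": 0, "ty": 0, "tz": 0, "turn": 1},
  {"fingers": 1, "tx": 0, "ty": 0, "tz": 0, "turn": 1},
  {"fingers": 1, "tx": 0, "ty": 0, "tz": 0, "turn": 1},
  {"fingers": 1, "tx": 0, "ty": 0, "tz": 0, "turn": 0.5},
  {"fingers": 1, "tx": 0, "ty": 0, "tz": 0, "turn": 0},
])

```text
time: 4.22
tool_pos: [0.4752, 0.0435, 0.245]
ee_rot: [3.135, -0.198, -0.001]
wrist_force: [-0.1, 0.0, -0.2]
grip_width: 0.0856
grasp_force: 0.0
```

```bash
python3 - <<'E'
from h import *
o=bot.get_obs();print(o["time"],np.round(o["tool_pos"],4),np.round(o["ee_rot"],4),np.round(o["joint_pos"],2))
c=bot.get_calibration("wrist");im=bot.camera("wrist");cv2.imwrite("pics/w1.png",im[:,:,::-1])
np.save("w1.npy",c,allow_pickle=True);print({k:np.round(v,3) for k,v in c.items()})
E
```

```text
4.225 [0.4752 0.0435 0.245 ] [ 3.1352e+00 -1.9810e-01 -1.2000e-03] [-0.09  0.35 -0.07  1.9   0.03  0.89 -1.87]
{'vfov': np.float64(65.911), 'cx': np.float64(279.797), 'cy': np.float64(213.471), 'T': array([[-0.125,  0.938,  0.324,  0.559],
       [-0.992, -0.119, -0.04 ,  0.032],
       [ 0.001, -0.326,  0.945,  0.373],
       [ 0.   ,  0.   ,  0.   ,  1.   ]])}
```

View pics/w1.png

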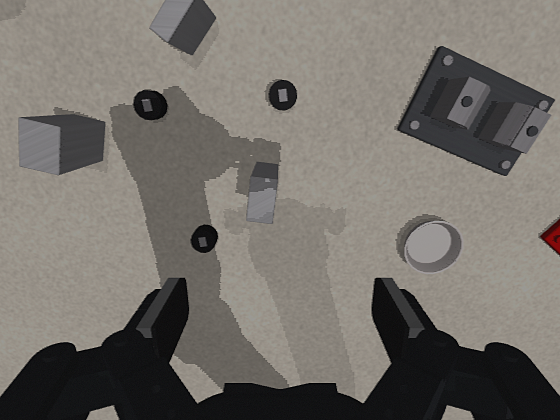

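The wrist view shows the middle block's top face with corners near (247,222), (251,181), (278,181) and (273,223). The fixture base corners are near (440,47), (553,98), (507,175) and (399,129).

```bash
python3 - <<'E'
from h import *
np.set_printoptions(precision=4,suppress=True)
c=np.load("w1.npy",allow_pickle=True).item()
for n,p,z in[("mid",[(247,222),(251,180.5),(278.5,181),(273,223)],.08),("midbase far",[(253,163),(278,165)],0),("fix",[(440,47),(553,98),(507,174),(399,129)],.01)]:
    w=cast(c,p,z)[:,:2];e=np.diff(np.r_[w,w[:1]],axis=0)
    print(n,w.mean(0),np.hypot(*e.T)*1e3,np.degrees(np.arctan2(e[:,1],e[:,0])))
im=cv2.imread("pics/w1.png")
A=cv2.resize(im[150:240,220:300],None,fx=5,fy=5,interpolation=cv2.INTER_CUBIC)
B=cv2.resize(im[35:185,390:560],None,fx=2.35,fy=3,interpolation=cv2.INTER_CUBIC)
cv2.imwrite("pics/m2.png",np.hstack([A,B]));print(A.shape,B.shape) if 0 else 0
E
```

```text
mid [0.4719 0.0596] [41.3233 25.4607 41.9229 25.1562] [-14.2334 -98.282  165.4247  80.4205]
midbase far [0.4933 0.0568] [29.0208 29.0208] [-101.8157   78.1843]
fix [ 0.5201 -0.1747] [136.3005  86.94   138.3922  86.3017] [-118.0252  152.6136   61.7097  -28.7693]
```

View pics/m2.png

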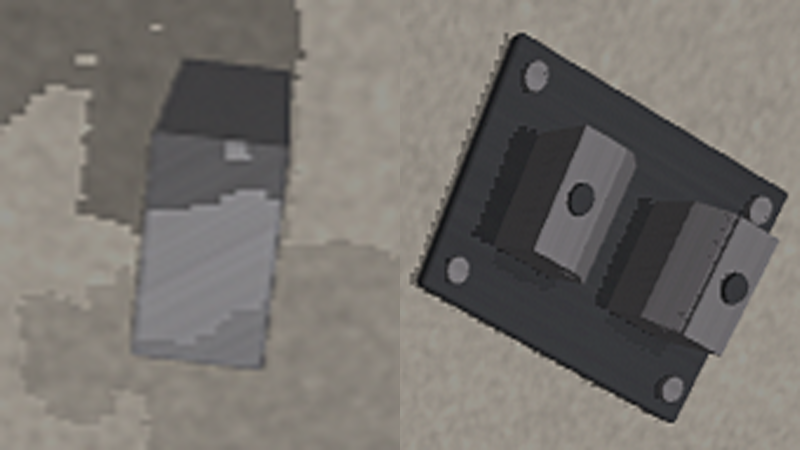

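The enlarged view puts the top corners at (246.4,221), (250,176.4), (278,179) and (273,223.6).

```bash
python3 - <<'E'
from h import *
np.set_printoptions(precision=4,suppress=True)
c=np.load("w1.npy",allow_pickle=True).item()
f=lambda a,b:(390+(a-400)/2.35-.3,35+b/3-.3)
for n,p,z in[("mid",np.array([(246.4,221),(250,176.4),(278,179),(273,223.6)])-.4,.08),("base far",np.array([(256.6,162),(278.4,164.4)])-.4,0),
 ("fix",[f(518,34),f(787,192),f(675,421),f(420,283)],.01),("holes",[f(581,200),f(735,288)],.048)]:
    w=cast(c,p,z)[:,:2];e=np.diff(np.r_[w,w[:1]],axis=0)
    print(n,w.mean(0),np.hypot(*e.T)*1e3,np.degrees(np.arctan2(e[:,1],e[:,0])))
E
```

```text
mid [0.4739 0.0602] [44.0702 25.9106 44.3269 25.8046] [ -13.4672 -102.6282  166.399    76.8055]
base far [0.4944 0.0548] [25.3417 25.3417] [-103.5282   76.4718]
fix [ 0.5199 -0.1748] [138.6231  88.0061 139.5699  87.379 ] [-118.3561  151.6875   61.3846  -28.9321]
holes [ 0.5192 -0.1769] [74.3064 74.3064] [-118.5879   61.4121]
```

send_rows([
  {"fingers": 1, "tx": 0, "ty": 0, "tz": 0, "turn": 0.62},
  {"fingers": 1, "tx": 0, "ty": 0, "tz": 0, "turn": 0.62},
  {"fingers": 1, "tx": -0.21, "ty": -0.65, "tz": 0, "turn": 0},
  {"fingers": 1, "tx": 0, "ty": 0, "tz": 1, "turn": 0},
  {"fingers": 1, "tx": 0, "ty": 0, "tz": 1, "turn": 0},
  {"fingers": 1, "tx": 0, "ty": 0, "tz": 1, "turn": 0},
  {"fingers": 1, "tx": 0, "ty": 0, "tz": 1, "turn": 0},
  {"fingers": 1, "tx": 0, "ty": 0, "tz": 1, "turn": 0},
  {"fingers": 1, "tx": 0, "ty": 0, "tz": 1, "turn": 0},
  {"fingers": 1, "tx": 0, "ty": 0, "tz": 0.8, "turn": 0},
  {"fingers": 1, "tx": 0, "ty": 0, "tz": 0.52, "turn": 0},
  {"fingers": 1, "tx": 0, "ty": 0, "tz": 0, "turn": 0},
])

```text
time: 5.78
tool_pos: [0.4738, 0.0605, 0.0617]
ee_rot: [3.12, -0.368, -0.003]
wrist_force: [-0.4, 0.2, -0.5]
grip_width: 0.0855
grasp_force: 0.0
```

send_rows([
  {"fingers": 0, "tx": 0, "ty": 0, "tz": 0, "turn": 0},
  {"fingers": 0, "tx": 0, "ty": 0, "tz": 0, "turn": 0},
  {"fingers": 0, "tx": 0, "ty": 0, "tz": 0, "turn": 0},
  {"fingers": 0, "tx": 0, "ty": 0, "tz": 0, "turn": 0},
  {"fingers": 0, "tx": 0, "ty": 0, "tz": 0, "turn": 0},
  {"fingers": 0, "tx": 0, "ty": 0, "tz": 0, "turn": 0},
  {"fingers": 0, "tx": 0, "ty": 0, "tz": 0, "turn": 0},
  {"fingers": 0, "tx": 0, "ty": 0, "tz": 0, "turn": 0},
])

```text
time: 6.78
tool_pos: [0.4746, 0.0607, 0.0629]
ee_rot: [-3.12, 0.368, -0.002]
wrist_force: [-0.8, -0.5, 4.8]
grip_width: 0.0253
grasp_force: 59.5
```

```bash
python3 - <<'E'
from h import *
o=bot.get_obs();print(o["time"],np.round(o["tool_pos"],4),np.round(o["ee_rot"],4),o["grip_width"],o["grasp_force"],o["wrist_force"])
E
```

```text
6.775 [0.4746 0.0607 0.0629] [-3.1195e+00  3.6810e-01 -1.7000e-03] 0.025331112249800825 59.46753680706024 [-0.82007555 -0.46280807  4.81268404]
```

send_rows([
  {"fingers": 0, "tx": 0, "ty": 0, "tz": -0.5, "turn": 0},
  {"fingers": 0, "tx": 0, "ty": 0, "tz": -0.9, "turn": 0},
  {"fingers": 0, "tx": 0, "ty": 0, "tz": -1, "turn": 0},
  {"fingers": 0, "tx": 0, "ty": 0, "tz": -1, "turn": 0},
  {"fingers": 0, "tx": 0, "ty": 0, "tz": -0.6, "turn": 0},
  {"fingers": 0, "tx": 0, "ty": 0, "tz": 0, "turn": 0.76},
  {"fingers": 0, "tx": 0, "ty": 0, "tz": 0, "turn": 0.76},
  {"fingers": 0, "tx": 0, "ty": 0, "tz": 0, "turn": 0.76},
  {"fingers": 0, "tx": 0, "ty": 0, "tz": 0, "turn": 0.76},
  {"fingers": 0, "tx": 0, "ty": 0, "tz": 0, "turn": 0},
])

```text
time: 8.02
tool_pos: [0.4736, 0.0604, 0.1624]
ee_rot: [3.044, -0.776, -0.001]
wrist_force: [0.5, -0.3, -1.5]
grip_width: 0.0252
grasp_force: 59.1
```

send_rows([
  {"fingers": 0, "tx": 0.32, "ty": 0.38, "tz": 0, "turn": 0},
  {"fingers": 0, "tx": 0.62, "ty": 0.75, "tz": 0, "turn": 0},
  {"fingers": 0, "tx": 0.75, "ty": 0.9, "tz": 0, "turn": 0},
  {"fingers": 0, "tx": 0.75, "ty": 0.9, "tz": 0, "turn": 0},
  {"fingers": 0, "tx": 0.75, "ty": 0.9, "tz": 0, "turn": 0},
  {"fingers": 0, "tx": 0.75, "ty": 0.9, "tz": 0, "turn": 0},
  {"fingers": 0, "tx": 0.75, "ty": 0.9, "tz": 0, "turn": 0},
  {"fingers": 0, "tx": 0.7, "ty": 0.85, "tz": 0, "turn": 0},
  {"fingers": 0, "tx": 0.5, "ty": 0.6, "tz": 0, "turn": 0},
  {"fingers": 0, "tx": 0.24, "ty": 0.3, "tz": 0, "turn": 0},
  {"fingers": 0, "tx": 0, "ty": 0, "tz": 0, "turn": 0},
  {"fingers": 0, "tx": 0, "ty": 0, "tz": 0, "turn": 0},
])

```text
time: 9.52
tool_pos: [0.5201, -0.1734, 0.1622]
ee_rot: [-3.043, 0.775, 0.001]
wrist_force: [-0.7, -0.1, -2.3]
grip_width: 0.0253
grasp_force: 59.1
```

```bash
python3 - <<'E'
from h import *
o=bot.get_obs();print(o["time"],np.round(o["tool_pos"],4),np.round(o["ee_rot"],4),o["grip_width"],o["grasp_force"],o["wrist_force"])
c=bot.get_calibration("wrist");im=bot.camera("wrist");np.save("w2.npy",c,allow_pickle=True);cv2.imwrite("pics/w2.png",im[:,:,::-1])
s=bot.camera("scene")[:,:,::-1];d=bot.camera("side")[:,:,::-1]
cv2.imwrite("pics/s2.png",s);cv2.imwrite("pics/d2.png",d)
r=lambda m,w,h:cv2.resize(m,(w,h),interpolation=cv2.INTER_CUBIC)
cs=s[170:310,150:290];cd=d[110:230,250:370]
cv2.imwrite("pics/m3.png",np.hstack([r(im[:,:,::-1][200:,130:430],400,293)[:293],r(cs,293,293)]))
cv2.imwrite("pics/m3.png",np.vstack([np.hstack([r(im[:,:,::-1],400,300),r(cs,400,300)]),np.hstack([r(cd,400,300),r(im[:,:,::-1][120:420,130:430],400,300)])]))
E
```

```text
9.525 [ 0.5201 -0.1734  0.1622] [-3.0434e+00  7.7460e-01  1.2000e-03] 0.02529635987006583 59.11117136478424 [-0.68226945 -0.06577754 -2.29019896]
```

View pics/m3.png

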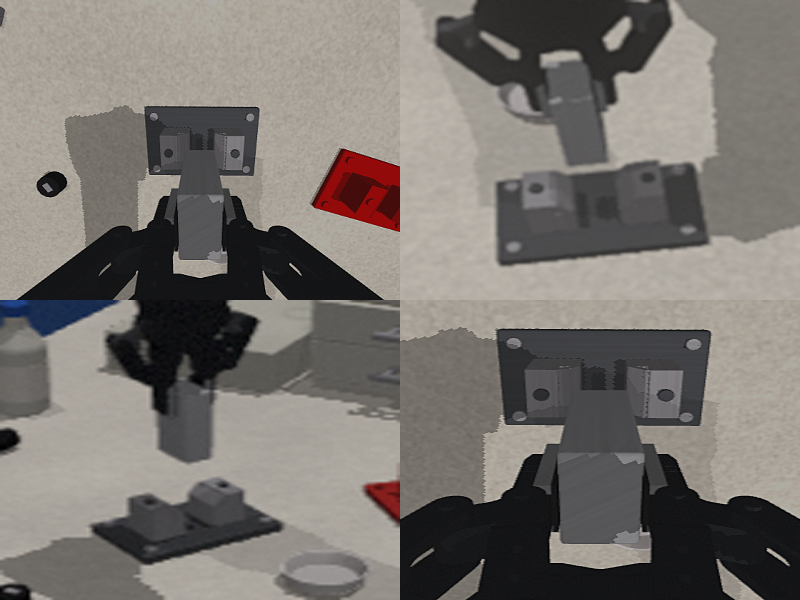

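The block hangs straight above the fixture and is parallel to it. In the wrist image the jaw holes are near (236,214) and (329.5,215), with the base's far corners near (204,151) and (363,151). I'll refine the fixture's position from this nearer view.

```bash
python3 - <<'E'
from h import *
np.set_printoptions(precision=4,suppress=True)
c=np.load("w2.npy",allow_pickle=True).item()
g=cv2.cvtColor(cv2.imread("pics/w2.png"),cv2.COLOR_BGR2GRAY)
def blob(x,y,r=9,dark=True):
    p=g[y-r:y+r+1,x-r:x+r+1].astype(float);t=(p.min()+np.median(p))/2
    m=(p<t).astype(np.uint8);n,l,s,ce=cv2.connectedComponentsWithStats(m);i=1+np.argmin(np.hypot(*(ce[1:]-r).T));return ce[i]+[x-r,y-r],s[i,4]
h=[blob(236,214),blob(329,215)];print(h)
T=np.array([.5201,-.1734]);a=np.radians(-28.6)
R=np.array([[np.cos(a),np.sin(a)],[np.sin(a),-np.cos(a)]]) # rows: tool x, tool y
for n,p,z in[("holes",[h[0][0],h[1][0]],.048),("far",[(204.2,151),(363.2,151)],.01),("near",[(208.5,243),(357.5,245)],.01)]:
    w=cast(c,np.array(p),z)[:,:2];e=w[1]-w[0];print(n,w.mean(0),np.hypot(*e),np.degrees(np.arctan2(e[1],e[0])),"rel tool mm",R@(w.mean(0)-T)*1e3)
# block bottom edge near lens & top corners (held): 
for n,p,z in[("blk bottom far",[(130+(567-400)*.75,120+90),(130+(636-400)*.75,120+90)],.1),("blk top far",[(130+(558-400)*.75,120+154),(130+(642-400)*.75,120+154)],.18)]:
    w=cast(c,np.array(p),z)[:,:2];e=w[1]-w[0];print(n,w.mean(0),np.hypot(*e),np.degrees(np.arctan2(e[1],e[0])),"rel tool mm",R@(w.mean(0)-T)*1e3)
E
```

```text
[(array([235.4386, 214.2982]), np.int32(114)), (array([328.7257, 214.7699]), np.int32(113))]
holes [ 0.5191 -0.1755] 0.07399311359306983 -118.82775526158649 rel tool mm [0.117  2.3243]
far [ 0.5575 -0.1981] 0.13660650026196652 -118.52250402396254 rel tool mm [44.6738  3.7899]
near [ 0.4809 -0.1562] 0.14115165112384928 -119.36102173618197 rel tool mm [-42.6995   3.6646]
blk bottom far [ 0.5381 -0.1847] 0.032091960503194024 -118.52106446770438 rel tool mm [21.2361  1.3053]
blk top far [ 0.539  -0.1844] 0.024321607526664908 -118.519284101462 rel tool mm [21.8545  0.5699]
```

send_rows([
  {"fingers": 0, "tx": 0, "ty": 0.08, "tz": 0.3, "turn": 0},
  {"fingers": 0, "tx": 0, "ty": 0, "tz": 0.6, "turn": 0},
  {"fingers": 0, "tx": 0, "ty": 0, "tz": 0.6, "turn": 0},
  {"fingers": 0, "tx": 0, "ty": 0, "tz": 0.5, "turn": 0},
  {"fingers": 0, "tx": 0, "ty": 0, "tz": 0.3, "turn": 0},
  {"fingers": 0, "tx": 0, "ty": 0, "tz": 0, "turn": 0},
  {"fingers": 0, "tx": 0, "ty": 0, "tz": 0, "turn": 0},
])

```text
time: 10.55
tool_pos: [0.5196, -0.1768, 0.1052]
ee_rot: [-3.044, 0.778, -0.002]
wrist_force: [-0.8, -0.6, -1.9]
grip_width: 0.0249
grasp_force: 59.1
```

```bash
python3 - <<'E'
from h import *
o=bot.get_obs();print(o["time"],np.round(o["tool_pos"],4),o["wrist_force"],o["ft_torque"])
im=bot.camera("wrist")[:,:,::-1];s=bot.camera("scene")[:,:,::-1];d=bot.camera("side")[:,:,::-1]
r=lambda m,w,h:cv2.resize(m,(w,h),interpolation=cv2.INTER_CUBIC)
cv2.imwrite("pics/m4.png",np.vstack([np.hstack([r(im[120:345,130:430],400,300),r(s[210:300,160:280],400,300)]),np.hstack([r(d[140:230,250:370],400,300),np.zeros((300,400,3),np.uint8)])]))
E
```

```text
10.55 [ 0.5196 -0.1768  0.1052] [-0.80764247 -0.61643785 -1.88029449] [ 0.00607349 -0.01502729 -0.0138709 ]
```

View pics/m4.png

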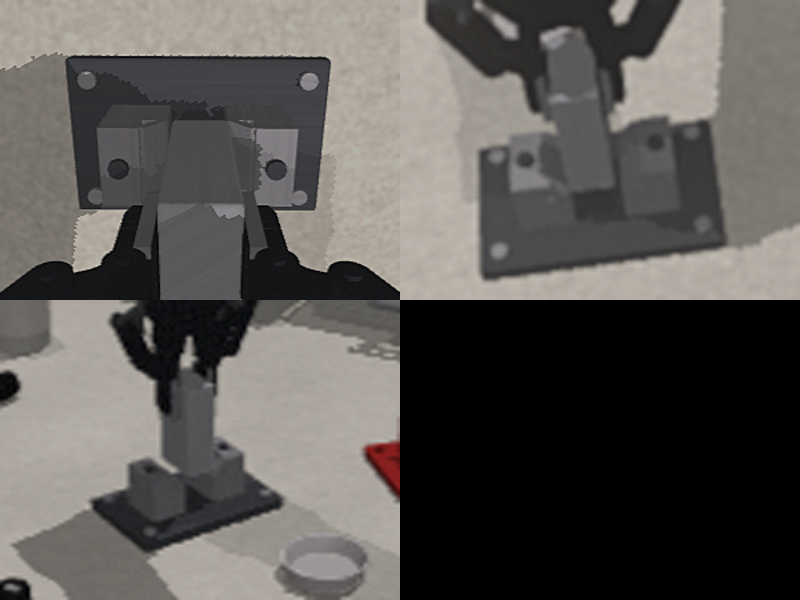

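The block's bottom is at the jaw mouth, about 1.5 mm towards +ty of the gap centre: holes' midpoint at 197, block at 201 in the crop. I'll correct that and descend.

send_rows([
  {"fingers": 0, "tx": 0, "ty": -0.06, "tz": 0, "turn": 0},
  {"fingers": 0, "tx": 0, "ty": 0, "tz": 0.15, "turn": 0},
  {"fingers": 0, "tx": 0, "ty": 0, "tz": 0.15, "turn": 0},
  {"fingers": 0, "tx": 0, "ty": 0, "tz": 0.15, "turn": 0},
  {"fingers": 0, "tx": 0, "ty": 0, "tz": 0.15, "turn": 0},
  {"fingers": 0, "tx": 0, "ty": 0, "tz": 0, "turn": 0},
])

```text
time: 11.45
tool_pos: [0.5196, -0.1752, 0.0894]
ee_rot: [-3.044, 0.778, 0.001]
wrist_force: [0.0, -0.3, -2.2]
grip_width: 0.0251
grasp_force: 59.1
```

send_rows([
  {"fingers": 0, "tx": 0, "ty": 0, "tz": 0.15, "turn": 0},
  {"fingers": 0, "tx": 0, "ty": 0, "tz": 0.15, "turn": 0},
  {"fingers": 0, "tx": 0, "ty": 0, "tz": 0.15, "turn": 0},
  {"fingers": 0, "tx": 0, "ty": 0, "tz": 0.1, "turn": 0},
  {"fingers": 0, "tx": 0, "ty": 0, "tz": 0, "turn": 0},
])

```text
time: 12.08
tool_pos: [0.5198, -0.1753, 0.0758]
ee_rot: [-3.044, 0.778, 0.001]
wrist_force: [-0.1, 0.3, -2.7]
grip_width: 0.0253
grasp_force: 59.1
```

send_rows([
  {"fingers": 0, "tx": 0, "ty": 0, "tz": 0.06, "turn": 0},
  {"fingers": 0, "tx": 0, "ty": 0, "tz": 0.04, "turn": 0},
  {"fingers": 0, "tx": 0, "ty": 0, "tz": 0, "turn": 0},
])

```text
time: 12.45
tool_pos: [0.5199, -0.1753, 0.0735]
ee_rot: [-3.044, 0.778, 0.0]
wrist_force: [0.4, 0.0, -2.3]
grip_width: 0.0249
grasp_force: 59.1
```

send_rows([
  {"fingers": 0, "tx": 0, "ty": 0, "tz": 0.04, "turn": 0},
  {"fingers": 0, "tx": 0, "ty": 0, "tz": 0, "turn": 0},
])

```text
time: 12.7
tool_pos: [0.5201, -0.1754, 0.073]
ee_rot: [-3.044, 0.778, -0.001]
wrist_force: [-1.9, 0.7, 1.3]
grip_width: 0.0254
grasp_force: 59.6
```

send_rows([
  {"fingers": 0, "tx": 0, "ty": 0, "tz": 0.03, "turn": 0},
  {"fingers": 0, "tx": 0, "ty": 0, "tz": 0, "turn": 0},
])

```text
time: 12.95
tool_pos: [0.5201, -0.1754, 0.073]
ee_rot: [-3.044, 0.778, -0.001]
wrist_force: [-2.2, 1.9, 7.5]
grip_width: 0.0252
grasp_force: 60.6
```

The block stopped at TCP z 0.073, which is 10 mm above the grasp height, so it rests on the base. I'll release it and retreat.

send_rows([
  {"fingers": 1, "tx": 0, "ty": 0, "tz": 0, "turn": 0},
  {"fingers": 1, "tx": 0, "ty": 0, "tz": 0, "turn": 0},
  {"fingers": 1, "tx": 0, "ty": 0, "tz": 0, "turn": 0},
  {"fingers": 1, "tx": 0, "ty": 0, "tz": 0, "turn": 0},
  {"fingers": 1, "tx": 0, "ty": 0, "tz": 0, "turn": 0},
  {"fingers": 1, "tx": 0, "ty": 0, "tz": -0.4, "turn": 0},
  {"fingers": 1, "tx": 0, "ty": 0, "tz": -0.8, "turn": 0},
  {"fingers": 1, "tx": 0, "ty": 0, "tz": -1, "turn": 0},
  {"fingers": 1, "tx": 0, "ty": 0, "tz": -1, "turn": 0},
  {"fingers": 1, "tx": 0, "ty": 0, "tz": -1, "turn": 0},
  {"fingers": 1, "tx": 0, "ty": 0, "tz": -1, "turn": 0},
  {"fingers": 1, "tx": 0, "ty": 0, "tz": 0, "turn": 0},
])

```text
time: 14.45
tool_pos: [0.5212, -0.1758, 0.2044]
ee_rot: [3.044, -0.778, 0.009]
wrist_force: [0.4, 0.4, -0.3]
grip_width: 0.0854
grasp_force: 0.0
```

```bash
python3 - <<'E'
from h import *
o=bot.get_obs();print(o["time"],np.round(o["tool_pos"],4),o["wrist_force"],o["grip_width"])
im=bot.camera("wrist")[:,:,::-1];s=bot.camera("scene")[:,:,::-1];d=bot.camera("side")[:,:,::-1]
r=lambda m,w,h:cv2.resize(m,(w,h),interpolation=cv2.INTER_CUBIC)
cv2.imwrite("pics/m5.png",np.vstack([np.hstack([r(im,400,300),r(s[210:300,160:280],400,300)]),np.hstack([r(d[140:230,250:370],400,300),r(s[100:310,140:420],400,300)])]))
E
```

```text
14.45 [ 0.5212 -0.1758  0.2044] [ 0.4143362   0.39985492 -0.25056286] 0.08542645580400934
```

View pics/m5.png

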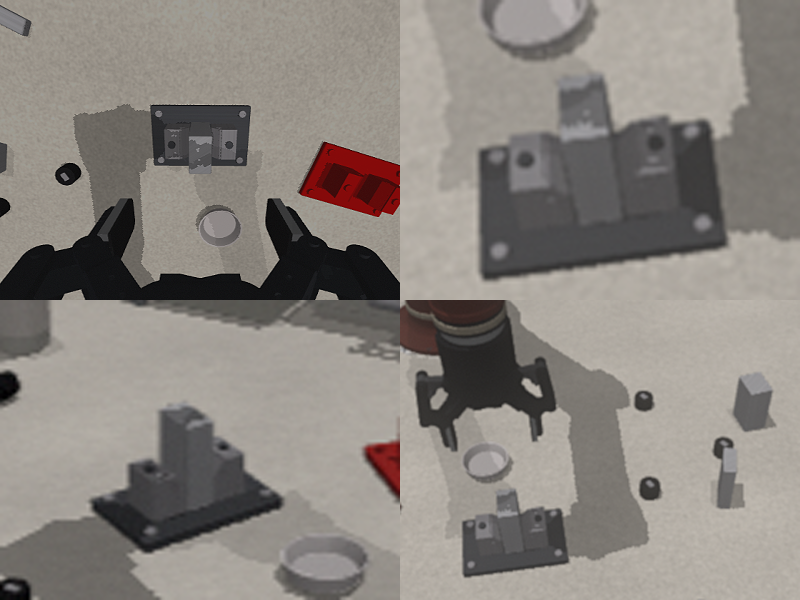

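The block stands upright between the jaws, centred along them and fully down. The other two blocks are untouched, and the gripper is clear.

```bash
python3 -c "
from bench import bot
print(bot.close_job())"
```

```text
the job is handed in; nothing more can be done
None
```

I lowered block_middle into the gap until it sat on the fixture's base, let go, and handed in the job at about 14.5 s; thin and thick blocks were never touched and still stand well clear.

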